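# Free the test press: clear the bin, pull the latch, hold the tongue up

### The job

The blue parts bin is in the way of the orange latch on the circuit-board test press: move it upright into the empty yellow taped square and let go of it there. Then pull the orange latch tab sideways, outward from the ball, against its spring, lift the blue tongue off its steel ball, and raise its nose about 8 cm above where it was latched. The program finishes still holding the tongue up at that height, so that a colleague can take out the board; leave the other things on the bench where they are.

Things in the scene. Friction and masses are not known exactly. Their poses are not given: they have to be found in the camera images.
- bin: Open-topped blue plastic parts bin with black connectors, loose, about 0.22 kg; 80 mm along its x, 56 mm along its y, 85 mm high, walls 3 mm; fits between the fingers across its 56 mm. Origin: centre of its underside. It stands on the bench beside the orange tab, 10 to 30 mm off it, on the side to which the tab must be pulled, its axes roughly as the press.
- park: Square outlined in flat yellow tape on the green bench mat (look only, 1 mm thick), 104 mm inside, 128 mm outside. Origin: its centre on the bench, z up.
- press: Board test press, fixed: grey base 100 mm (x) by 360 mm (y), 16 mm thick. Origin: centre of its underside, z up. A blue tongue lies along its y, hinged near the +y end, its nose latched on a steel ball near the -y end (x 0, y -120 mm). A black nest with a green board is under the tongue's middle. All but the tab is at most 82 mm high.
- tab (a point): Grip point of the orange latch tab, 14 mm below its top edge; latched: x 48, y -120, z 98 mm of the press. The tab is an upright plate, 12 mm thick along press x, 26 mm wide along y, top at z 112 mm. The coupler head beside it is 74 mm high: fingers straddling the tab may reach down to z 77 mm. Axes as the press when latched; moves with latch and tongue.
- latch (a joint): Slide of the orange tab along press +x (away from the ball), 0 to 0.014 m; at 0 its steel tooth is under the ball and the tongue cannot rise. The ball is free beyond about 0.007; pull fully out. The spring takes 4 N to start, 9 N at full travel, and shuts the latch when let go. The tongue carries the latch: pulled out and lifted by the tab, the tongue comes up.
- tongue (a joint): Hinge of the blue tongue, 0 = down on the ball, grows as the nose rises, up to 0.9 rad. Nothing props it up: it falls back when let go. At the tab it weighs 2 to 4 N. Its axis is level, along the press x.
- hinge (a point): Point on the tongue's hinge axis: at x 0, y 150, z 64 mm of the press frame. The ball is 270 mm from it; a nose lift of 80 mm is 0.3 rad.
- ball (a point): Centre of the fixed steel ball (30 mm across) on its stud: x 0, y -120, z 51 mm of the press frame, z up.
- socket (a point): Centre of the socket in the tongue's nose; coincides with ball when latched. Its height above ball is the nose lift.
- board: Bystander: small green circuit board on a black carrier, 60 x 50 mm, 19 mm high, loose.
- driver: Bystander: screwdriver with red handle lying on the bench, 170 mm long, loose.
- flask: Bystander: amber closed bottle, 54 mm across, 110 mm high, loose.
- reel: Bystander: white component reel lying flat, 90 mm across, 14 mm high, loose.
- jar: Bystander: small yellow jar with white lid, 44 mm across, 52 mm high, loose.
- brush: Bystander: blue-handled brush lying on the bench, 160 mm long, loose.
Not all that is in view belongs to the job. There is more than one size of the bin; the job needs the smallest.

How it is judged (in metres and radians):
On the way, in this order (a step that is already met when the one before it is completed fails the run):
1. the bin stands released in the taped square, the tongue still latched (horizontal distance between bin and park below 0.032 m and height (world z) of bin below 0.006 m and angle between bin's own z axis and vertical below 0.1 rad and contact force between the fingers and bin below 0.1 N and linear speed of bin below 0.03 m/s and value of joint tongue below 0.03 rad and value of joint latch below 0.005 m), for 0.2 s.
2. the latch is pulled out while the tongue is still down (value of joint latch above 0.008 m and value of joint tongue below 0.05 rad), for 0.1 s.
At the end, for the whole second after the job is handed in: The nose of the tongue is held 55 to 105 mm above its latched height, at rest (under 0.1 rad/s), by the gripper's fingers alone (more than 1 N on the tongue or its latch); the bin stands upright and untouched on the bench, its centre within 32 mm of the centre of the taped square (horizontal distance between bin and park below 0.032 m and height (world z) of bin below 0.006 m and angle between bin's own z axis and vertical below 0.1 rad and contact force between the fingers and bin below 0.1 N and linear speed of bin below 0.03 m/s and z of socket in the frame of ball between 0.055 and 0.105 m and contact force between the fingers and tongue above 1 N and velocity of joint tongue between -0.1 and 0.1 rad/s and contact force between each of bin, board, driver, flask, reel, jar, brush and tongue below 0.1 N); the arm keeps its last pose, push and grip.
It fails at once if the bin is tipped by more than 0.6 rad, spilling parts (angle between bin's own z axis and vertical above 0.6 rad).
It fails at once if another thing on the bench is moved more than 30 mm (distance of any of board, driver, flask, reel, jar, brush from where it was at the start of the episode above 0.03 m).
It also fails if it takes over 58 s, if anything falls off the work surface, if the arm or the gripper's body presses on something with over 40 N, if the wrist force passes 120 N, or if a joint passes its speed limit or range.

### The arm

A 7-joint arm with a two-finger parallel gripper is mounted at the origin on the work surface. World frame = base frame: x ahead of the robot, y to its left, z up, the work surface at z = 0. Lengths are in mm, angles in rad, forces in N, time in s.
With the tool pointing down it reaches from about 425 to 875 mm from the base axis. Payload 8.4 kg.
Tool frame: the origin (TCP) lies between the finger pads; the fingertips stand 8 mm ahead of it and the grasp point (between the pads) lies 11 mm behind it; z points along the fingers, y is the line along which they close (so a half turn about z gives the same grasp; the last joint's range is limited). The gripper opens to 87 mm and grips with 3 to 60 N. Pads are 19 mm wide; open, the fingers measure 117 mm over their backs; the gripper's body (75 mm by 190 mm) begins 51 mm behind the grasp point.
Start: joints at [1.126, 0.333, 0.04, 1.465, -0.013, 1.343, -0.059], TCP at [220.294, -611.502, 230.546] pointing down, gripper open.
Joint ranges: [-2.58, 2.58], [-0.38, 2.09], [-1.3, 1.39], [0.25, 2.4], [-1.5, 4.64], [0.08, 2.09], [-2.65, 2.65]. Speed limits (rad/s): [2.22, 2.22, 2.79, 2.79, 3.14, 3.14, 3.14].

### API

Orientations are given as a rotation vector (axis times angle).
In Python, from station import robot, eyes, ticket gives the robot as it stands.
- The arm moves only by the shell command python3 -m handwheel 'ROWS' [OPENING] [FORCE]. ROWS is JSON, a list of rows, each a list of 2 entries, a list of its own where there are three numbers: the shift along the tool's x, y, z in mm, then the turn about the tool's z in rad. A call has 1 to 8 rows; each row is the pose to reach, as a shift and turn from the pose commanded when the call began, along the tool's axes at that moment; what a row does not reach only later rows make up. A row lasts 1/10 s, in which the tool goes at most 50 mm and 8.59 degrees, less where a joint would pass 70% of its speed; a pose out of reach is approached as far as the arm can. A call with a gripper value outside its range is refused whole. OPENING is the opening, from 0 (shut) to 1 (fully open), set as the call begins (- or left out, the last holds). The fingers move at their own pace and stop on an object; FORCE is the grip in N (left out, the last holds). Time passes only in rows, so rows that repeat a pose let the fingers close. It gives the time, the measured TCP pose, the force, the opening and the grip force at its end, in the units of the state.
- robot.sense(): the state, without advancing time (a new reading comes with each control period).
- eyes.camera(name): name is "scene" or "side" or "wrist"; returns a dict with "color" (420x560x3 uint8, red, green, blue), "z_map" (420x560 float32, mm along the optical axis (not along the pixel's ray), 0 where there is no reading), "mtx" (3x3 intrinsics, pixels), "cam_to_world" (4x4, takes a point from camera to world coordinates). Camera axes: x right, y down, z forward; pixel columns grow to the right and rows downward; lengths in mm; the calibration is good to about 2 mm. A picture is of the moment at which its call begins.
- ticket.finish_job(): hands the job in; it is judged then, once.
The state is a dict: "t": time; "qpos": joint angles; "joint_vel": joint speeds; "effort": joint torques, N m; "tool_pos": TCP position; "tcp_rot": TCP orientation; "contact_force": force on the tool from outside, world axes, zero at the start; "torque": the same for the moment, N m; "gripper_width": finger opening in mm; "gripper_force": force on a finger pad.
Only numpy, scipy, OpenCV 4.12 (cv2) and the standard library are available. Lean on these libraries where they do the work, as an engineer would, in place of code of your own. Each camera call takes 0.05 s, during which the arm holds its last target. There are 200 camera calls.

## Working session

There is one attempt and no reset: what is moved stays moved. The work goes in short steps, Python scripts to look and compute and a shell command to move; the robot and the scene stay as the last step left them, time stands still between calls to the robot, and variables do not carry over. Pictures are saved under pics/ and viewed, at most 10 in all, crops included, and the job is handed in when it is done.

```bash
ls; mkdir -p pics
cat > h.py <<'E'
import numpy as np, cv2
from station import robot, eyes, ticket
def grab(n):
    c=eyes.camera(n); np.savez(f'{n}.npz',**c); return c
def load(n): return dict(np.load(f'{n}.npz'))
def cloud(c):
    z=c['z_map']; K=c['mtx']; v,u=np.mgrid[:z.shape[0],:z.shape[1]]
    p=np.stack([(u-K[0,2])/K[0,0]*z,(v-K[1,2])/K[1,1]*z,z],-1)
    T=c['cam_to_world']; w=p@T[:3,:3].T+T[:3,3]; w[z==0]=np.nan; return w
E
python3 - <<'E'
from h import *
for n in ('scene','side'):
    c=grab(n); cv2.imwrite(f'pics/{n}1.png',c['color'][:,:,::-1])
print(robot.sense())
E
```

```text
pics
{'t': 0.1, 'qpos': array([ 1.12580819,  0.3338253 ,  0.0398673 ,  1.46620231, -0.01342943,
        1.34328231, -0.05848567]), 'joint_vel': array([ 2.75539521e-05, -5.80182515e-04, -1.22481000e-03, -2.68210792e-03,
        2.39135368e-04, -6.49442944e-04,  1.93407308e-03]), 'effort': array([ 3.46041918e-03, -6.57804537e+01,  1.33915611e+00, -4.04708469e+01,
       -5.98516432e-02,  4.08728980e-02,  1.18989342e-04]), 'tool_pos': array([ 220.1576846 , -611.13679089,  229.74823161]), 'tcp_rot': array([-3.09335937e+00, -5.40213025e-01,  4.93363378e-04]), 'contact_force': array([-0.2289839 , -0.00612303, -0.42029915]), 'torque': array([-0.01553053,  0.00088267,  0.0451359 ]), 'gripper_force': 0.0, 'gripper_width': 86.81569745003281}
```

View pics/scene1.png

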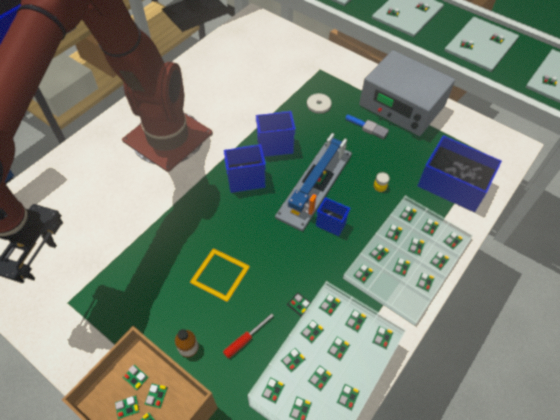

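View pics/side1.png

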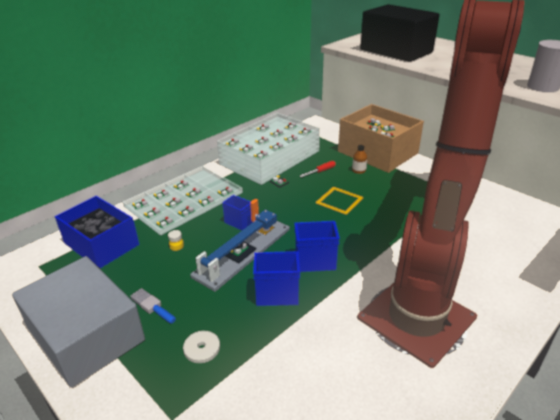

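The scene view shows the small bin at px (332,217), the orange tab at (312,203), the tape square at (220,274), and the press running from (345,145) at the hinge to (290,220) at the nose. Two larger empty blue bins sit at (245,168) and (275,133).

Run:
```python
from h import *
def rect(P): 
    r=cv2.minAreaRect(P[:,:2].astype(np.float32)); return np.round(r[0],1),np.round(r[1],1),round(r[2],1)
for n in('scene','side'):
    c=load(n); w=cloud(c); hsv=cv2.cvtColor(c['color'],cv2.COLOR_RGB2HSV); H,S,V=[hsv[...,i].astype(int) for i in range(3)]
    def blob(m,box):
        k=np.zeros(m.shape,bool); x0,y0,x1,y1=box; k[y0:y1,x0:x1]=1; k&=m&np.isfinite(w[...,0]); return w[k]
    B={'scene':dict(park=(180,240,260,305),tab=(300,188,322,220),bin=(310,195,355,240),press=(265,130,360,235)),
       'side':dict(park=(310,180,370,220),tab=(245,195,265,225),bin=(215,190,258,235),press=(185,205,300,290))}[n]
    p=blob((H>18)&(H<32)&(S>150)&(V>120),B['park']); p=p[abs(p[:,2])<10]; print(n,'park',len(p),rect(p),p[:,2].mean())
    p=blob((H>4)&(H<15)&(S>170)&(V>110),B['tab']); print('tab',len(p),np.median(p,0),np.percentile(p,[3,97],0).round(0).tolist()); t=p[p[:,2]>95]; print(' top',len(t), t.mean(0) if len(t) else 0, rect(t) if len(t)>3 else 0)
    p=blob((H>112)&(H<130)&(S>150),B['bin']); 
    t=p[(p[:,2]>76)&(p[:,2]<95)]; print('bin',len(p),rect(t),t[:,2].max())
    p=blob((S<70)&(V>50),B['press']); p=p[(p[:,2]>8)&(p[:,2]<22)]; print('press',len(p),rect(p))
    p=blob((H>98)&(H<118)&(S>120),B['press']);p=p[(p[:,2]>50)&(p[:,2]<80)]; print('tongue',len(p),rect(p))
```

```text
scene park 738 (array([ 504.1, -294.8]), array([133.9, 134.3]), 9.5) 0.5944006913287071
tab 63 [605.11123843  21.38473085  97.48825511] [[597.0, 16.0, 52.0], [609.0, 39.0, 115.0]]
 top 34 [603.51078311  26.28770274 107.22599979] (array([601.9,  30.6]), array([11., 32.]), 14.2)
bin 666 (array([665.7,  48.4]), array([84.1, 61.9]), 10.5) 94.08363957263737
press 1253 (array([537.1, 142.4]), array([102., 366.]), 7.7)
tongue 1127 (array([529.4, 104.7]), array([237.7, 344.3]), 38.9)
side park 327 (array([ 508.1, -292.9]), array([135.9, 140.8]), 10.1) 1.9604131131369789
tab 94 [598.59869476  38.58226629  89.82124644] [[594.0, 25.0, 50.0], [607.0, 50.0, 115.0]]
 top 38 [599.90214359  35.72211836 106.61549366] (array([601.6,  36.9]), array([11.4, 25.3]), 3.2)
bin 712 (array([665.8,  56.7]), array([86.1, 63.7]), 9.3) 90.1223243557614
press 1493 (array([669.9, 168.1]), array([372.1, 366. ]), 8.3)
tongue 1390 (array([488.8, 132.7]), array([283. , 406.6]), 38.7)
```

```bash
cat >> h.py <<'E'
from scipy.spatial.transform import Rotation as R
def go(target,yaw=None):
    "print tool-frame shift (mm) and turn to put TCP at target, tool x at world yaw (deg)"
    s=robot.sense(); M=R.from_rotvec(s['tcp_rot']).as_matrix(); cur=np.degrees(np.arctan2(M[1,0],M[0,0]))
    print('t',round(s['t'],2),'pos',s['tool_pos'].round(1),'tool x yaw',round(cur,2),'tilt',M[2].round(3))
    print('shift',(M.T@(np.array(target)-s['tool_pos'])).round(1),'turn',None if yaw is None else round(np.radians(cur-yaw),3))
E
python3 -m handwheel '[[[40,-29,0],0],[[80,-59,0],0],[[120,-88,0],0],[[160,-118,0],0],[[200,-147,0],0],[[240,-177,0],0],[[280,-206,0],0],[[320,-236,0],0]]' 1 20
python3 -c "
from h import *
go((660,50,230),9)"
```

```text
t: 0.9
tool_pos: [441.9, -279.2, 230.4]
tcp_rot: [3.095, 0.54, -0.0]
contact_force: [0.0, -0.4, -0.4]
gripper_width: 87.1
gripper_force: 0.0
t 0.9 pos [ 441.9 -279.2  230.4] tool x yaw 19.8 tilt [-0.  0. -1.]
shift [ 316.7 -235.9    0.4] turn 0.189
```

```bash
python3 -m handwheel '[[[40,-29,0],0.03],[[80,-59,0],0.06],[[120,-88,0],0.09],[[160,-118,0],0.12],[[200,-147,0],0.15],[[240,-177,0],0.17],[[280,-206,0],0.19],[[317,-236,0],0.19]]'
python3 -m handwheel '[[[0,0,0],0],[[0,0,0],0]]'
python3 - <<'E'
from h import *
c=grab('wrist'); cv2.imwrite('pics/w1.png',c['color'][:,:,::-1]); go((666,51,230),9)
w=cloud(c); hsv=cv2.cvtColor(c['color'],cv2.COLOR_RGB2HSV); H,S,V=[hsv[...,i].astype(int) for i in range(3)]
def rect(P): 
    r=cv2.minAreaRect(P[:,:2].astype(np.float32)); return np.round(r[0],1),np.round(r[1],1),round(r[2],1)
p=w[(H>112)&(H<130)&(S>150)&(w[...,2]>78)&(w[...,2]<92)]; print('bin',len(p),rect(p),np.median(p[:,2]))
p=w[(H>3)&(H<15)&(S>170)&(w[...,2]>106)&(w[...,2]<118)]; print('tab',len(p),rect(p),np.median(p[:,2]))
E
```

```text
t: 1.7
tool_pos: [660.5, 50.0, 230.1]
tcp_rot: [-3.132, -0.242, 0.001]
contact_force: [0.4, -0.2, -0.5]
gripper_width: 87.0
gripper_force: 0.0
t: 1.9
tool_pos: [659.5, 50.0, 229.5]
tcp_rot: [-3.131, -0.249, 0.003]
contact_force: [0.0, -0.9, -0.2]
gripper_width: 86.7
gripper_force: 0.0
t 1.95 pos [659.4  48.1 229.8] tool x yaw 8.94 tilt [-0.001  0.    -1.   ]
shift [ 7.  -1.9 -0.2] turn -0.001
bin 1023 (array([667.4,  55.2]), array([83.8, 56.6]), 9.0) 84.5099957060163
tab 276 (array([602.8,  37.4]), array([12., 25.]), 7.5) 111.2381570197816
```

View pics/w1.png

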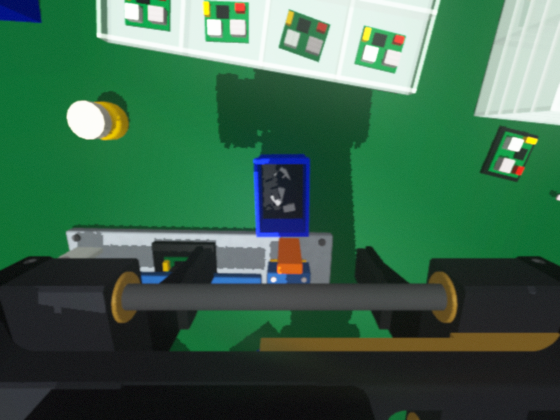

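The wrist view shows the bin at px (282,195) and the tab at (289,255). Both measured sizes match the given ones.

```bash
python3 -m handwheel '[[[4,-3,10],0],[[8,-5,40],0],[[8,-5,75],0],[[8,-5,110],0],[[8,-5,140],0],[[8,-5,160],0],[[8,-5,172],0],[[8,-5,172],0]]'
python3 -m handwheel '[[[0,0,0],0],[[0,0,0],0],[[0,0,0],0],[[0,0,0],0],[[0,0,0],0],[[0,0,0],0]]' 0 15
python3 -c "
from h import *
go((667,54.5,59),9)"
```

```text
t: 2.75
tool_pos: [665.5, 53.4, 56.7]
tcp_rot: [3.132, 0.242, -0.005]
contact_force: [-0.9, 0.1, -0.3]
gripper_width: 87.1
gripper_force: 0.0
t: 3.35
tool_pos: [667.0, 54.5, 59.1]
tcp_rot: [3.132, 0.244, 0.001]
contact_force: [-0.6, -1.3, 3.4]
gripper_width: 55.5
gripper_force: 15.0
t 3.35 pos [667.   54.5  59.1] tool x yaw 8.91 tilt [ 0.001  0.    -1.   ]
shift [-0.  -0.   0.1] turn -0.002
```

```bash
python3 -m handwheel '[[[0,0,-10],0],[[0,0,-35],0],[[0,0,-65],0],[[0,0,-95],0],[[0,0,-115],0],[[0,0,-125],0],[[0,0,-125],0]]'
python3 -m handwheel '[[[-10,15,0],0],[[-32,48,0],0],[[-58,86,0],0],[[-84,126,0],0],[[-110,165,0],0],[[-136,204,0],0],[[-162,243,0],0],[[-182,273,0],0]]'
python3 -c "
from h import *
go((506,-294,60),9)"
```

```text
t: 4.05
tool_pos: [667.3, 54.9, 185.0]
tcp_rot: [-3.132, -0.244, -0.003]
contact_force: [-0.1, 0.3, -2.0]
gripper_width: 56.1
gripper_force: 15.0
t: 4.85
tool_pos: [525.9, -247.0, 181.9]
tcp_rot: [-3.132, -0.239, 0.005]
contact_force: [0.6, -1.3, -3.4]
gripper_width: 55.7
gripper_force: 15.0
t 4.85 pos [ 525.9 -247.   181.9] tool x yaw 8.73 tilt [-0.003 -0.    -1.   ]
shift [-26.4  43.5 122. ] turn -0.005
```

```bash
python3 -m handwheel '[[[-14,20,0],0],[[-28,43,15],0],[[-28,43,45],0],[[-28,43,80],0],[[-28,43,105],0],[[-28,43,117],0],[[-28,43,123],0],[[-28,43,124],0]]'
python3 -m handwheel '[[[0,0,0],0],[[0,0,0],0],[[0,0,0],0]]'
python3 -c "
from h import *
go((506,-294,59.5),9)"
```

```text
t: 5.65
tool_pos: [508.0, -290.2, 59.5]
tcp_rot: [-3.132, -0.244, 0.001]
contact_force: [1.3, 0.5, -2.4]
gripper_width: 55.9
gripper_force: 15.0
t: 5.95
tool_pos: [508.8, -290.3, 60.3]
tcp_rot: [3.131, 0.244, 0.002]
contact_force: [-0.5, 0.1, -2.0]
gripper_width: 55.7
gripper_force: 15.0
t 5.95 pos [ 508.8 -290.3   60.3] tool x yaw 8.93 tilt [ 0.001  0.001 -1.   ]
shift [-3.3  3.2  0.8] turn -0.001
```

```bash
python3 -m handwheel '[[[-2,3,0],0],[[-2,3,1],0],[[-2,3,1],0]]'
python3 -m handwheel '[[[0,0,0],0],[[0,0,0],0],[[0,0,0],0],[[0,0,0],0],[[0,0,0],0]]' 1
python3 -m handwheel '[[[0,0,-10],0],[[0,0,-40],0],[[0,0,-80],0],[[0,0,-120],0],[[0,0,-160],0],[[-20,0,-170],0],[[-50,0,-170],0],[[-50,0,-170],0]]'
python3 - <<'E'
from h import *
c=grab('scene'); cv2.imwrite('pics/s2.png',c['color'][:,:,::-1])
w=cloud(c); hsv=cv2.cvtColor(c['color'],cv2.COLOR_RGB2HSV); H,S,V=[hsv[...,i].astype(int) for i in range(3)]
m=(H>112)&(H<130)&(S>150)&(w[...,2]>76)&(w[...,2]<95); m[:,:150]=0; m[:200]=0; m[:,280:]=0
p=w[m]; print(len(p)); print(cv2.minAreaRect(p[:,:2].astype(np.float32)) if len(p)>5 else 0)
a=np.radians(8.5); X=np.array([np.cos(a),np.sin(a)])
tab=np.array([602.5,37]); go((*tab,140),8.5-90); go((*tab,140),8.5+90)
print(robot.sense()['qpos'].round(2))
E
```

```text
t: 6.25
tool_pos: [506.8, -293.9, 58.8]
tcp_rot: [3.132, 0.244, 0.0]
contact_force: [-0.1, -0.6, -0.5]
gripper_width: 55.9
gripper_force: 15.0
t: 6.75
tool_pos: [506.8, -293.3, 58.6]
tcp_rot: [-3.132, -0.245, -0.0]
contact_force: [0.6, 0.4, 0.1]
gripper_width: 84.4
gripper_force: 0.0
t: 7.55
tool_pos: [454.6, -302.8, 230.1]
tcp_rot: [3.131, 0.239, -0.0]
contact_force: [-0.5, -0.8, -0.1]
gripper_width: 87.0
gripper_force: 0.0
172
((506.6639709472656, -298.3596496582031), (84.89092254638672, 59.246070861816406), 9.266715049743652)
t 7.6 pos [ 456.2 -302.   229.8] tool x yaw 8.8 tilt [ 0.     0.001 -1.   ]
shift [ 196.4 -312.8   89.4] turn 1.576
t 7.6 pos [ 456.2 -302.   229.8] tool x yaw 8.8 tilt [ 0.     0.001 -1.   ]
shift [ 196.4 -312.8   89.4] turn -1.566
[ 0.76  0.14 -0.28  1.71  0.04  1.3  -0.95]
```

View pics/s2.png

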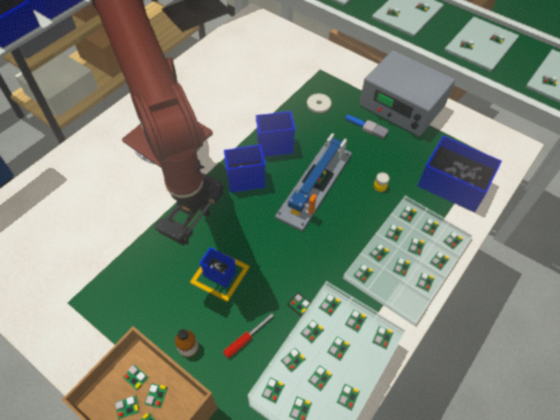

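The bin stands in the square at (506,-298), and the tab is now free. I turn the gripper a quarter turn and stop just short of the tab for a close look.

```bash
python3 -m handwheel '[[[18,-23,0],-0.14],[[43,-55,0],-0.28],[[70,-90,0],-0.42],[[97,-125,5],-0.56],[[124,-160,10],-0.7],[[151,-195,20],-0.84],[[178,-229,30],-0.98],[[194,-250,30],-1.12]]'
python3 -m handwheel '[[[0,0,0],-0.14],[[0,0,0],-0.28],[[0,0,0],-0.42],[[0,0,0],-0.446],[[0,0,0],-0.446],[[0,0,0],-0.446]]' 0.5
python3 - <<'E'
from h import *
c=grab('wrist'); cv2.imwrite('pics/w2.png',c['color'][:,:,::-1])
w=cloud(c); hsv=cv2.cvtColor(c['color'],cv2.COLOR_RGB2HSV); H,S,V=[hsv[...,i].astype(int) for i in range(3)]
p=w[(H>3)&(H<15)&(S>170)&(w[...,2]>106)&(w[...,2]<118)]; print('tab',len(p),cv2.minAreaRect(p[:,:2].astype(np.float32)),np.median(p[:,2]))
p=w[(S<70)&(V>50)&(w[...,2]>10)&(w[...,2]<22)]; print('base',len(p),cv2.minAreaRect(p[:,:2].astype(np.float32)))
go((602.5,37,140),98.5); print(robot.sense()['qpos'].round(2))
E
```

```text
t: 8.4
tool_pos: [611.0, -19.3, 197.4]
tcp_rot: [-2.513, -1.881, -0.001]
contact_force: [-0.5, 0.2, 0.5]
gripper_width: 87.3
gripper_force: 0.0
t: 9.0
tool_pos: [610.4, -23.9, 198.6]
tcp_rot: [-2.051, -2.379, -0.0]
contact_force: [1.0, 0.5, -0.1]
gripper_width: 48.4
gripper_force: 0.0
tab 23 ((607.1475830078125, 41.398956298828125), (1.468258023262024, 17.532150268554688), 14.034071922302246) 110.04698728541064
base 15762 ((731.283935546875, 7.096771240234375), (442.4064636230469, 383.25177001953125), 8.151225090026855)
t 9.05 pos [610.4 -23.9 198.6] tool x yaw 98.5 tilt [ 0.  0. -1.]
shift [61.4  1.2 58.6] turn 0.0
[ 0.49  0.34 -0.65  1.58  0.21  1.29 -0.04]
```

View pics/w2.png

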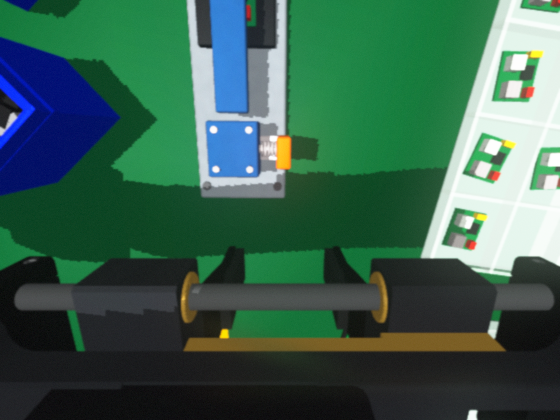

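The tab shows cleanly at px (284,152) but is brighter orange than my mask allows, so I widen the hue range and cast its outline onto the z = 112 plane.

Run:
```python
from h import *
c=load('wrist'); w=cloud(c); hsv=cv2.cvtColor(c['color'],cv2.COLOR_RGB2HSV); H,S,V=[hsv[...,i].astype(int) for i in range(3)]
m=(H>3)&(H<25)&(S>140)&(V>150); k=np.zeros_like(m); k[120:185,265:305]=1; m&=k
v,u=np.where(m); print(len(u),u.min(),u.max(),v.min(),v.max())
T=c['cam_to_world']; d=np.stack([u,v,np.ones(len(u))],-1)@np.linalg.inv(c['mtx']).T@T[:3,:3].T
P=T[:3,3]+d*((112-T[2,3])/d[:,2])[:,None]
print('cam',T[:3,3].round(0),'ray',cv2.minAreaRect(P[:,:2].astype(np.float32)))
q=w[m]; q=q[(q[:,2]>104)&(q[:,2]<120)]; print(len(q),cv2.minAreaRect(q[:,:2].astype(np.float32)),np.median(q[:,2]))
```

```text
466 276 290 135 169
cam [600.  55. 353.] ray ((602.1522827148438, 37.3898811340332), (11.485776901245117, 26.944284439086914), 7.976088523864746)
442 ((602.1676635742188, 36.84360122680664), (11.491209030151367, 24.89885902404785), 8.129068374633789) 111.48816970848911
```

```bash
python3 -m handwheel '[[[15,0,0],0],[[40,1,10],0],[[58,1,30],0],[[61,1,50],0],[[61,1,75],0],[[61,1,95],0],[[61,1,107],0],[[61,1,110],0]]'
python3 -m handwheel '[[[0,0,0],0],[[0,0,0],0],[[0,0,0],0],[[0,0,0],0],[[0,0,0],0],[[0,0,0],0]]' 0 30
python3 -c "
from h import *
go((602.3,37.2,88),98.2)"
```

```text
t: 9.85
tool_pos: [601.2, 37.1, 87.4]
tcp_rot: [-2.046, -2.381, 0.002]
contact_force: [-0.6, -0.8, -0.3]
gripper_width: 43.7
gripper_force: 0.0
t: 10.45
tool_pos: [601.6, 36.2, 88.9]
tcp_rot: [-2.048, -2.382, 0.001]
contact_force: [-4.8, -0.6, 4.9]
gripper_width: 11.8
gripper_force: 30.0
t 10.45 pos [601.6  36.2  88.9] tool x yaw 98.62 tilt [-0.    -0.001 -1.   ]
shift [0.9 0.8 0.9] turn 0.007
```

```bash
python3 -m handwheel '[[[0,3,0],0],[[0,6,0],0],[[0,9,0],0],[[0,12,0],0],[[0,14,0],0],[[0,15,0],0],[[0,15,0],0],[[0,15,0],0]]'
python3 -c "
from h import *
go((602.3,37.2,88),98.2)
t=0
for t in (0.1,0.2,0.31):
  print(t,'dx',round(-270*np.cos(t)+34*np.sin(t)+270,1),'up',round(270*np.sin(t)+34*np.cos(t)-34,1))"
```

```text
t: 11.25
tool_pos: [615.2, 38.2, 88.8]
tcp_rot: [-2.047, -2.381, 0.005]
contact_force: [-11.6, -2.2, 9.3]
gripper_width: 11.7
gripper_force: 30.0
t 11.25 pos [615.2  38.2  88.8] tool x yaw 98.62 tilt [-0.001 -0.004 -1.   ]
shift [  1.  -12.9   0.8] turn 0.007
0.1 dx 4.7 up 26.8
0.2 dx 12.1 up 53.0
0.31 dx 23.2 up 80.7
```

The tab moved about 13.7 mm against an 11–12 N pull, so the latch is out. Next I lift along the hinge arc.

```bash
python3 -m handwheel '[[[1,0,-5],0],[[2,0,-12],0],[[3,0,-19],0],[[5,0,-27],0],[[7,0,-34],0],[[9,0,-41],0],[[10,0,-47],0],[[12,0,-53],0]]'
python3 -m handwheel '[[[2,0,-6],0],[[4,0,-12],0],[[6,0,-17],0],[[8,0,-22],0],[[10,0,-26],0],[[11,0,-28],0],[[11,0,-28],0],[[11,0,-28],0]]'
python3 - <<'E'
from h import *
go((602.3,37.2,88),98.2); s=robot.sense(); print(s['contact_force'],s['gripper_width'])
a=grab('scene'); b=grab('side')
cv2.imwrite('pics/f.png',np.hstack([cv2.resize(a['color'][100:300,180:400],(400,364)),cv2.resize(b['color'][120:320,150:370],(400,364))])[:,:,::-1])
E
```

```text
t: 12.05
tool_pos: [612.5, 48.4, 139.9]
tcp_rot: [-2.047, -2.379, 0.01]
contact_force: [-7.4, -5.5, -4.0]
gripper_width: 11.9
gripper_force: 30.0
t: 12.85
tool_pos: [611.2, 58.9, 168.0]
tcp_rot: [-2.048, -2.379, 0.01]
contact_force: [-8.3, -4.8, -3.4]
gripper_width: 11.7
gripper_force: 30.0
t 12.85 pos [611.2  58.9 168. ] tool x yaw 98.56 tilt [-0.003 -0.006 -1.   ]
shift [-19.9 -11.6  80.1] turn 0.006
[-8.28303573 -4.78648437 -3.41815104] 11.747259990411594
```

View pics/f.png

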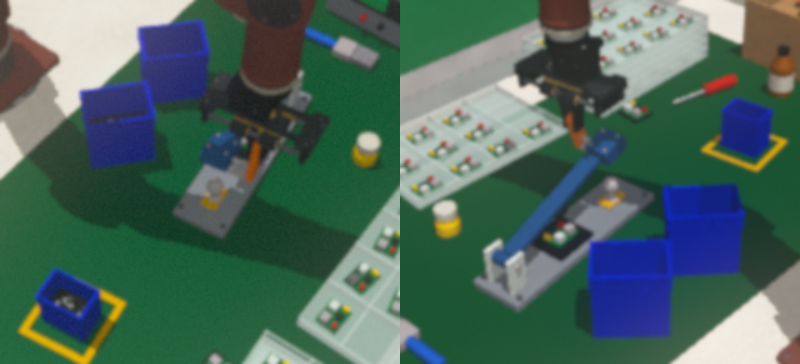

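The tongue is raised clear of its ball (side view at right, nose about px (605,145)), the gripper holds the tab, and the bin is in the square. I let it settle, then hand in.

```bash
python3 -m handwheel '[[[0,0,0],0],[[0,0,0],0],[[0,0,0],0],[[0,0,0],0],[[0,0,0],0],[[0,0,0],0]]'
python3 -c "
from h import *
print(ticket.finish_job())"
```

```text
t: 13.55
tool_pos: [611.3, 58.8, 167.9]
tcp_rot: [-2.048, -2.379, 0.01]
contact_force: [-7.9, -5.7, -2.9]
gripper_width: 12.0
gripper_force: 30.0
the job is handed in; nothing more can be done
None
```

The job is handed in at 13.6 s, no verdict shown: the bin stands released in the taped square (centre about 5 mm off), the latch was pulled out about 14 mm, and the gripper holds the tongue's nose about 80 mm up.

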